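Clamp the lid of a dental curing pressure pot

ROBOT

A 6-joint arm with a two-finger parallel gripper is mounted at the origin on the work surface. World frame = base frame: x ahead of the robot, y to its left, z up, the work surface at z = 0. Lengths are in m, angles in rad, forces in N, time in s.
With the tool pointing down it reaches from about 0.25 to 0.775 m from the base axis. Payload 4 kg.
Tool frame: the origin (TCP) lies at the very end of the fingers, on their centre line; the grasp point (between the pads) lies 19 mm behind it; z points along the fingers, y is the line along which they close (so a half turn about z gives the same grasp; the last joint's range is limited). The gripper opens to 94 mm and grips with 3 to 60 N. Pads are 16 mm wide; open, the fingers measure 119 mm over their backs; the gripper's body (75 mm by 177 mm) begins 78 mm behind the grasp point.
Start: joints at [1.204, 0.087, 1.371, -0, 1.684, -0.103], TCP at [0.143, 0.531, 0.18] pointing down, gripper open.
Joint ranges: [-3.1, 3.1], [-0.76, 2.03], [0.27, 2.55], [-1.08, 4.22], [0.17, 2.65], [-2.57, 2.57]. Speed limits (rad/s): [2.79, 2.79, 3.14, 3.14, 3.14, 3.14].

INTERFACE

Orientations are given as [roll, pitch, yaw] about the fixed x, y, z axes, in that order (R = Rz(yaw) Ry(pitch) Rx(roll)).
In Python, from bench import robot, vision gives the robot as it stands.
- The arm moves only by the shell command python3 -m crank 'ROWS'. ROWS is JSON, a list of rows, each a list of 3 entries, a list of its own where there are three numbers: the closure, from 0 (fully open) to 1 (shut), then the shift along the tool's x, y, z in m, then the turn, a rotation vector about the tool's x, y, z in degrees. A call has 1 to 8 rows; each row shifts and turns the commanded pose from where the row before left it, along the tool's axes as they then stand; what a row does not reach is not made up. A row lasts 1/10 s, in which the tool goes at most 50 mm and 8.59 degrees, less where a joint would pass 70% of its speed; a pose out of reach is approached as far as the arm can. A call with a gripper value outside its range is refused whole. The fingers move at their own pace and stop on an object; the grip force is fixed at half the most. Time passes only in rows, so rows that do not move let the fingers close. It gives the time, the measured TCP pose, the force, the opening and the grip force at its end, in the units of the state.
- robot.get_obs(): the state, without advancing time (a new reading comes with each control period).
- vision.snapshot(name): name is "scene" or "side" or "wrist"; returns a dict with "color" (420x560x3 uint8, red, green, blue), "z_map" (420x560 float32, m along the optical axis (not along the pixel's ray), 0 where there is no reading), "fx", "fy", "cx", "cy" (pixels), "R" (3x3) and "t" (3): a world point X has camera coordinates R X + t. Camera axes: x right, y down, z forward; pixel columns grow to the right and rows downward; lengths in m; the calibration is good to about 2 mm. The wrist camera is an equidistant fisheye: a pixel r from the principal point sees the ray r / f radians off the axis. A picture is of the moment at which its call begins.
- robot.close_job(): hands the job in; it is judged then, once.
The state is a dict: "time": time; "joint_positions": joint angles; "qvel": joint speeds; "joint_torque": joint torques, N m; "tool_pos": TCP position; "ee_rot": TCP orientation; "wrist_force": force on the tool from outside, world axes, zero at the start; "wrist_torque": the same for the moment, N m; "width": finger opening in m; "finger_force": force on a finger pad.
Only numpy, scipy, OpenCV 4.12 (cv2) and the standard library are available. Lean on these libraries where they do the work, as an engineer would, in place of code of your own. Each camera call takes 0.05 s, during which the arm holds its last target. There are 200 camera calls.

TASK

The lid is already lying on the curing pot. With the back of a finger, swing the open clamp strap across the lid until its notched end is fully home round the keeper stud; then push the cam lever over and down as far as it goes, so that its foot clamps the lid. Nothing is to be lifted: leave the lid and the things standing about the pot where they are.

Things in the scene. Friction and masses are not known exactly. Their poses are not given: they have to be found in the camera images.
- pot: Squat cast-aluminium pressure pot, 168 mm across, rim 92 mm above the bench, on a 190 mm square steel plate fixed to the bench. Origin: centre of the plate's underside, on the bench; z up. The hinge stud stands at x = +92 mm (pot frame), the keeper stud (head 28 mm wide, top 143 mm above the bench) at x = -92 mm. The strap opens towards the pot's -y side. Place and yaw differ each time.
- lid: Loose aluminium lid, 160 mm across, 0.7 kg, seated on the pot. Origin: centre of its underside, 92 mm above the bench; axes as the pot's. Its plate's top is at most 106 mm above the bench, its 48 mm wide centre boss 114 mm. A dial gauge (top 135 mm above the bench) and two brass valves stand on it on the pot's +y side only, 40 to 50 mm from the strap's centre line when over.
- strap (a joint): Angle of the clamp strap about the vertical hinge stud, rad. 0 = fully over, lying across the middle of the lid, its notch round the keeper stud (end stop); grows as it swings open, counter-clockwise seen from above; starts at 0.7 to 1.25, end stop at 1.9. It stays where it is left; moving it takes about 2 N at strap_push.
- strap_hinge (a point): Point on the vertical hinge axis at the strap's mid-thickness, 128 mm above the bench.
- strap_push (a point): Point on the strap's centre line 155 mm from the hinge axis, at mid-thickness, 128 mm above the bench, between cam lever and notched end; moves with the strap. The strap is a flat steel bar 32 mm wide (16 mm to each side of this point), 12 mm thick, 204 mm from hinge axis to tip; the notch in its leading edge starts at 172 mm. Push the side away from the lid. It passes 16 mm above the lid's plate.
- lever (a joint): Angle of the cam lever about its level pivot on the strap, rad. 0 = open, leaning 0.25 from upright towards the hinge stud (starts at 0 to 0.2); grows as it is pushed over towards the strap's notched end: upright at 0.25, end stop at 1.75, where it lies along the strap, 0.07 short of level. Fully down is 1.6 and over. It stays where it is left; takes about 3 to 5 N at the grip and drives the foot down.
- lever_pivot (a point): Centre of the lever's pivot pin: on the strap's centre line, 92 mm from the hinge axis, 24 mm above the strap's mid-thickness (152 mm above the bench); moves with the strap.
- lever_end (a point): Outer end of the cam lever, on its axis, 100 mm from the pivot. The lever is a round bar 12 mm thick with a grey plastic grip 18 mm thick over its last 50 mm.
- foot: Round sprung rubber-faced foot, 28 mm wide, under the strap below the cam; origin at the centre of its underside. 4 mm clear of the lid's boss with the lever open; it touches from about lever 1.0 and presses with about 14 N when the lever is fully down.
- upper_cast: Loose bystander: yellowish stone dental cast, about 62 x 62 x 32 mm, on the bench by the pot, on the strap's open side. Origin under its base.
- lower_cast: Loose bystander: yellowish stone dental cast with white teeth, about 60 x 60 x 32 mm, also on the open side. Origin under its base.
- flask: Loose bystander: two-part brass denture flask, 90 x 76 x 56 mm, on the pot's gauge side. Origin under its base.
- monomer_bottle: Loose bystander: amber bottle, 48 mm wide, 105 mm tall, on the pot's gauge side. Origin under its base.
- powder_jar: Loose bystander: white jar, 60 mm wide, 62 mm tall, on the pot's gauge side. Origin under its base.
- plaster_spatula: Loose bystander: spatula 190 mm long with a wooden handle, lying on the bench in front of the pot. Origin under its middle.
- mixing_bowl: Loose bystander: green mixing bowl, 120 mm wide, 65 mm tall, to the right. Origin under its base.
- brush_cup: Loose bystander: white cup, 68 mm wide, with brushes and carvers up to about 190 mm tall, to the left. Origin under its base.
There are look-alikes about, which are no part of the job. Of the things like the lid, leave any that is brown or purple; of the rest the smaller one is meant.

How it is judged:
By the outcome, as a careful person would: the job done as asked, in the order asked, and still so for the second after the job is handed in, with the robot touching nothing.
It also fails if it takes over 58 s, if anything falls off the work surface, if the arm or the gripper's body presses on something with over 40 N, if the wrist force passes 120 N, or if a joint passes its speed limit or range.

## Working session

There is one attempt and no reset: what is moved stays moved. The work goes in short steps, Python scripts to look and compute and a shell command to move; the robot and the scene stay as the last step left them, time stands still between calls to the robot, and variables do not carry over. Pictures are saved under pics/ and viewed, at most 10 in all, crops included, and the job is handed in when it is done.

```bash
mkdir -p pics; ls; cat > h.py <<'E'
import numpy as np, cv2
from bench import robot, vision
def snap(n):
    s=vision.snapshot(n); np.savez('pics/%s.npz'%n,**{k:np.asarray(v) for k,v in s.items()}); return s
def load(n): return dict(np.load('pics/%s.npz'%n))
def world(s):
    z=s['z_map'].astype(float); v,u=np.mgrid[:z.shape[0],:z.shape[1]]
    P=np.stack([(u-s['cx'])/s['fx']*z,(v-s['cy'])/s['fy']*z,z],-1)
    W=(P-s['t'])@s['R']; W[z==0]=np.nan; return W
def save(img,n): cv2.imwrite('pics/'+n,img[...,::-1])
E
python3 - <<'E'
from h import *
a=snap('scene');b=snap('side')
save(a['color'],'scene0.png');save(b['color'],'side0.png')
for s in(a,b): print(-s['R'].T@s['t'],s['R'][2],s['fx'],s['cx'],s['cy'])
print(robot.get_obs())
E
```

```text
pics
[1.04985071 0.91018068 1.18873736] [-0.35274528 -0.61239031 -0.70749479] 527.3763596221755 280.4203843488612 199.39037758585957
[ 0.17941614 -0.81333041  1.2768712 ] [ 0.23322666  0.57863308 -0.78152996] 429.13420292076825 284.8610125695229 207.05334691528233
{'time': 0.1, 'joint_positions': array([ 1.20391469e+00,  8.78971698e-02,  1.37206200e+00,  8.49037471e-06,
        1.68358591e+00, -1.03106341e-01]), 'qvel': array([-0.00071072, -0.00091804, -0.00315817, -0.00068294, -0.00028945,
       -0.00092124]), 'joint_torque': array([ 2.46093092e-03, -3.41252732e+01, -3.03301442e+01,  7.20593962e-02,
        3.04091501e-02, -1.09296989e-04]), 'tool_pos': array([0.14321551, 0.53048339, 0.17893334]), 'ee_rot': array([-3.13965147e+00, -2.09344159e-04,  2.87781810e+00]), 'wrist_force': array([ 0.36343855, -0.1868691 ,  0.03029818]), 'wrist_torque': array([-0.02367916, -0.01912039, -0.03306195]), 'finger_force': 0.0, 'width': 0.09383311662300443}
```

View pics/scene0.png

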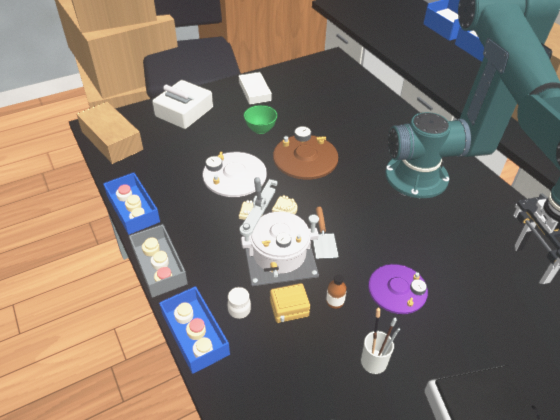

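View pics/side0.png

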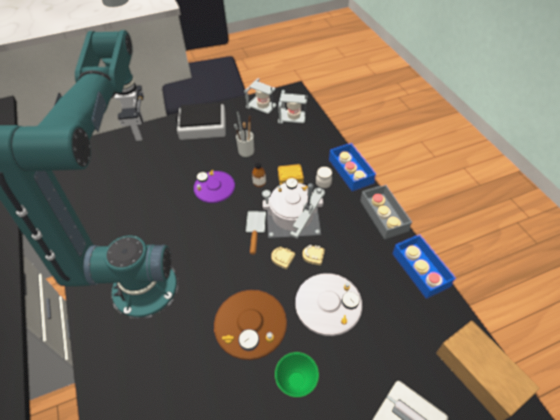

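Lid-like things in the scene view: the white one on the pot (282,238), a larger white one (235,173), a brown one (306,155) and a purple one (398,288). Leaving out brown and purple, the smaller of the two white ones is the lid on the pot, and that is the one meant. I'll confirm it in an enlarged crop.

```bash
python3 - <<'E'
from h import *
a=load('scene');b=load('side')
for n,s in(('scene',a),('side',b)):
    W=world(s)
    for (u,v) in ([(282,238),(261,227),(259,185),(308,260),(270,200),(235,173),(250,245),(315,225)] if n=='scene' else [(290,205),(305,220),(320,195),(268,210)]):
        print(n,u,v,np.round(W[v,u],3))
c1=cv2.resize(a['color'][165:290,215:350],None,fx=4,fy=4,interpolation=cv2.INTER_CUBIC)[:, :400+140]
c2=cv2.resize(b['color'][165:275,235:345],None,fx=4,fy=4,interpolation=cv2.INTER_CUBIC)
c1=cv2.resize(c1,(432,400));c2=cv2.resize(c2,(360,360))
im=np.zeros((400,792,3),np.uint8);im[:,:432]=c1;im[:360,432:]=c2;save(im,'crop1.png')
W=np.concatenate([world(a).reshape(-1,3),world(b).reshape(-1,3)]);C=np.concatenate([a['color'].reshape(-1,3),b['color'].reshape(-1,3)])
c=world(a)[238,282];np.save('pics/c.npy',c)
# height ortho 2.5mm... 
k=np.all(np.abs(W[:,:2]-c[:2])<.19,1)&(W[:,2]<.3);W=W[k];C=C[k]
o=np.argsort(W[:,2]);W=W[o];C=C[o]
N=95;H=np.zeros((N,N,3),np.uint8);Hz=np.zeros((N,N,3),np.uint8)
i=((c[0]+.19-W[:,0])/.004).astype(int).clip(0,N-1);j=((c[1]+.19-W[:,1])/.004).astype(int).clip(0,N-1)
H[i,j]=C;Hz[i,j]=cv2.applyColorMap((W[:,2]/.25*255).clip(0,255).astype(np.uint8),cv2.COLORMAP_JET).reshape(-1,3)[:,::-1]
save(cv2.resize(np.hstack([H,Hz]),None,fx=4.2,fy=4.2,interpolation=cv2.INTER_NEAREST),'ortho.png')
E
```

```text
scene 282 238 [0.592 0.128 0.138]
scene 261 227 [0.609 0.042 0.106]
scene 259 185 [0.597 0.01  0.233]
scene 308 260 [0.513 0.142 0.014]
scene 270 200 [ 0.486 -0.136 -0.004]
scene 235 173 [ 0.544 -0.269  0.03 ]
scene 250 245 [0.657 0.067 0.082]
scene 315 225 [ 0.418  0.027 -0.001]
side 290 205 [0.549 0.055 0.106]
side 305 220 [ 0.562 -0.042  0.13 ]
side 320 195 [0.653 0.033 0.136]
side 268 210 [0.484 0.108 0.048]
```

View pics/crop1.png

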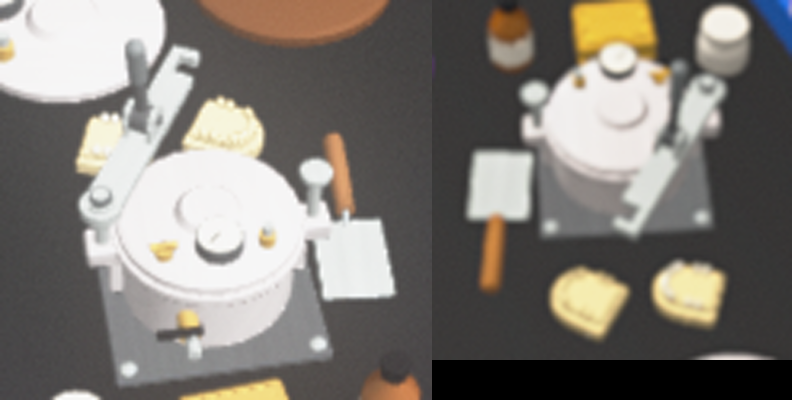

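View pics/ortho.png

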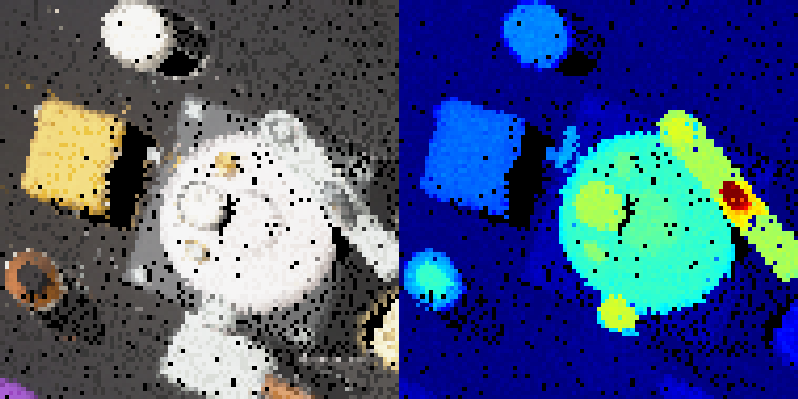

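The crop confirms the pot's lid, with the strap open over it. The hinge is at the far side (100,200 in the crop), the keeper at (316,175), and the strap is swung out over the two casts. Next I'll get numbers for the studs and strap.

```bash
python3 - <<'E'
from h import *
c=np.load('pics/c.npy')
for n in('scene','side'):
    W=world(load(n)).reshape(-1,3);W=W[np.isfinite(W[:,0])];W=W[np.all(np.abs(W[:,:2]-c[:2])<.25,1)]
    z=W[:,2]
    lid=W[(z>.1)&(z<.109)]
    (lc,lr)=cv2.minEnclosingCircle(lid[:,:2].astype(np.float32)); print(n,'lid',np.round(lc,4),round(lr,4),lid[:,2].mean())
    for nm,m in(('stud',(z>.139)&(z<.150)),('strap',(z>.129)&(z<.1385)),('hi',(z>.15)&(z<.27))):
        Q=W[m]; G=np.round(Q[:,:2]/.004).astype(int);G0=G.min(0)
        im=np.zeros(G.max(0)-G0+1,np.uint8);im[tuple((G-G0).T)]=1
        k,L,S,_=cv2.connectedComponentsWithStats(cv2.dilate(im,np.ones((3,3),np.uint8)))
        lab=L[tuple((G-G0).T)]
        for i in range(1,k):
            q=Q[lab==i]
            if len(q)<10: continue
            (rc,rs,ra)=cv2.minAreaRect(q[:,:2].astype(np.float32)*1000)
            print(n,nm,len(q),'mean',np.round(q.mean(0),3),'min',np.round(q.min(0),3),'max',np.round(q.max(0),3),'rect',np.round(rc,1),np.round(rs,1),round(ra,1))
E
```

```text
scene lid [0.555  0.1523] 0.1516 0.10506400800584247
scene stud 68 mean [0.486 0.112 0.144] min [0.471 0.096 0.14 ] max [0.501 0.126 0.149] rect [485.2 111.5] [27.9 24.8] 59.1
scene stud 28 mean [0.593 0.    0.143] min [ 0.56  -0.011  0.139] max [0.62  0.014 0.149] rect [590.5   1.7] [24.3 58.8] 87.0
scene stud 51 mean [0.659 0.053 0.144] min [0.635 0.034 0.139] max [0.671 0.064 0.15 ] rect [655.8  54.4] [31.8 27.5] 49.9
scene strap 476 mean [ 0.595 -0.001  0.134] min [ 0.498 -0.093  0.129] max [0.677 0.07  0.138] rect [588. -10.] [223.9  36.7] 40.4
scene strap 154 mean [0.589 0.13  0.135] min [0.568 0.106 0.129] max [0.609 0.149 0.138] rect [588.5 128.7] [40.2 39. ] 39.9
scene hi 215 mean [0.595 0.    0.194] min [ 0.574 -0.019  0.15 ] max [0.608 0.012 0.255] rect [595.  -0.] [28.5 34. ] 52.3
side lid [0.534  0.1499] 0.1486 0.10420791339051051
side stud 39 mean [0.48  0.108 0.143] min [0.467 0.094 0.139] max [0.493 0.123 0.146] rect [480.5 108.2] [29.1 22.1] 45.8
side stud 15 mean [ 0.58  -0.018  0.146] min [ 0.564 -0.028  0.139] max [ 0.6   -0.005  0.15 ] rect [580.4 -18.7] [18.6 35. ] 74.7
side stud 25 mean [0.653 0.048 0.144] min [0.641 0.039 0.139] max [0.666 0.056 0.149] rect [652.9  48.3] [19.9 18.6] 25.3
side strap 340 mean [ 0.577 -0.019  0.133] min [ 0.492 -0.093  0.129] max [0.671 0.065 0.138] rect [582.6 -13.1] [223.7  36.2] 41.0
side strap 84 mean [0.583 0.124 0.134] min [0.563 0.103 0.129] max [0.604 0.147 0.138] rect [582.8 124.8] [43.8 35.9] 67.3
side hi 156 mean [ 0.586 -0.01   0.195] min [ 0.568 -0.031  0.15 ] max [0.602 0.005 0.253] rect [586.5  -9.7] [32.5 30.8] 30.5
```

```bash
cat >> h.py <<'E'
def go(x,y,z,yawdeg):
    "tool-frame shift (mm) with present yaw, then turn about tool z (deg)"
    from scipy.spatial.transform import Rotation as Ro
    o=robot.get_obs(); R=Ro.from_euler('xyz',o['ee_rot']); T=Ro.from_euler('xyz',[np.pi,0,np.radians(yawdeg)])
    print('t',round(o['time'],2),'pos',np.round(o['tool_pos']*1e3,1),'rpy',np.degrees(o['ee_rot']).round(1),'q',o['joint_positions'].round(2),'F',o['wrist_force'].round(1))
    print('shift mm',(R.inv().apply(np.array([x,y,z])-o['tool_pos'])*1e3).round(1),'turn',np.degrees((R.inv()*T).as_rotvec()).round(1))
E
python3 -m crank '[[1,[0,0,-0.035],[0,0,0]],[1,[0,0,-0.035],[0,0,0]],[1,[0,0,-0.035],[0,0,0]],[1,[0,0,-0.035],[0,0,0]],[1,[0,0,-0.035],[0,0,0]],[1,[-0.029,-0.0245,0],[0,0,0]],[1,[-0.029,-0.0245,0],[0,0,0]],[1,[-0.029,-0.0245,0],[0,0,0]]]'
python3 -m crank '[[1,[-0.029,-0.0245,0],[0,0,0]],[1,[-0.029,-0.0245,0],[0,0,0]],[1,[-0.029,-0.0245,0],[0,0,0]],[1,[-0.029,-0.0245,0],[0,0,0]],[1,[-0.029,-0.0245,0],[0,0,0]],[1,[-0.029,-0.0245,0],[0,0,0]],[1,[-0.029,-0.0245,0],[0,0,0]],[1,[-0.029,-0.0245,0],[0,0,0]]]'
python3 -m crank '[[1,[-0.029,-0.0245,0],[0,0,0]],[1,[-0.029,-0.0245,0],[0,0,0]],[1,[-0.029,-0.0245,0],[0,0,0]],[1,[-0.029,-0.0245,0],[0,0,0]],[1,[-0.029,-0.0245,0],[0,0,0]],[1,[-0.029,-0.0245,0],[0,0,0]],[1,[0,0,0],[0,0,0]],[1,[0,0,0],[0,0,0]]]'
python3 -c "
from h import *
go(.567,-.091,.3,210)"
```

```text
time: 0.9
tool_pos: [0.2087, 0.4365, 0.3546]
ee_rot: [-3.141, 0.0, 2.879]
wrist_force: [0.7, 0.3, -0.3]
width: 0.0332
finger_force: 0.0
time: 1.7
tool_pos: [0.3816, 0.1862, 0.3546]
ee_rot: [-3.141, -0.001, 2.878]
wrist_force: [0.6, -0.3, -0.8]
width: 0.0006
finger_force: 0.0
time: 2.5
tool_pos: [0.5107, -0.0, 0.3539]
ee_rot: [3.141, -0.003, 2.876]
wrist_force: [-0.1, -1.0, 0.1]
width: 0.0003
finger_force: 0.0
t 2.5 pos [510.7  -0.  353.9] rpy [180.   -0.2 164.8] q [-0.11  0.03  1.08  0.    2.03 -1.42] F [-0.1 -1.   0.1]
shift mm [-78.3 -73.   53.7] turn [  0.1  -0.1 -45.2]
```

```bash

python3 -m crank '[[1,[-0.026,-0.024,0],[0,0,0]],[1,[-0.026,-0.024,0],[0,0,0]],[1,[-0.026,-0.024,0],[0,0,0]],[1,[0,0,0],[0,0,-7.5]],[1,[0,0,0],[0,0,-7.5]],[1,[0,0,0],[0,0,-7.5]],[1,[0,0,0],[0,0,-7.5]],[1,[0,0,0],[0,0,-7.5]]]'
python3 -m crank '[[1,[0,0,0],[0,0,-7.5]],[1,[0,0,0.02],[0,0,0]],[1,[0,0,0.035],[0,0,0]],[1,[0,0,0],[0,0,0]]]'
python3 - <<'E'
from h import *
go(.567,-.091,.117,210)
save(snap('scene')['color'][150:300,200:340].repeat(4,0).repeat(4,1),'s2.png')
E
```

```text
time: 3.3
tool_pos: [0.5668, -0.0876, 0.3557]
ee_rot: [3.142, 0.001, -2.743]
wrist_force: [0.6, -0.2, 0.2]
width: 0.0001
finger_force: 0.0
time: 3.7
tool_pos: [0.5641, -0.0871, 0.2936]
ee_rot: [3.132, -0.009, -2.618]
wrist_force: [-0.4, 0.1, -1.2]
width: 0.0009
finger_force: 0.0
t 3.7 pos [564.1 -87.1 293.6] rpy [ 179.5   -0.5 -150. ] q [-0.25  0.15  1.08  0.    1.93 -2.35] F [-0.4  0.1 -1.2]
shift mm [ -2.   -6.5 176.6] turn [ 0.5 -0.5  0. ]
```

View pics/s2.png

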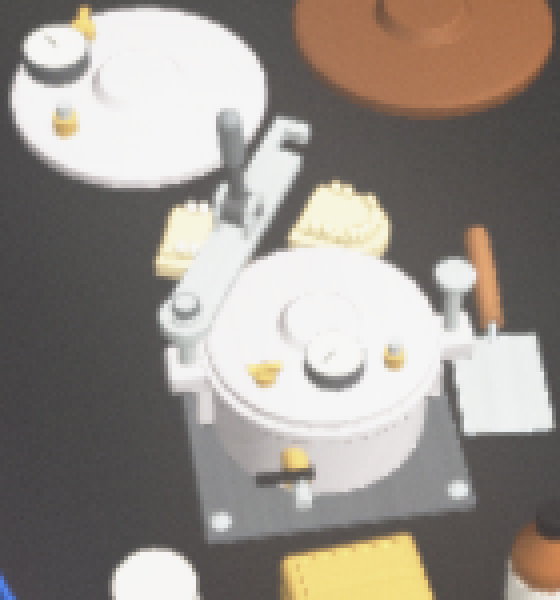

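```bash
python3 - <<'E'
from h import *
o=robot.get_obs()
for n in('scene','side'):
    s=load(n) if n=='scene' else snap(n)
    p=s['R']@o['tool_pos']+s['t']; print(n,s['fx']*p[0]/p[2]+s['cx'],s['fy']*p[1]/p[2]+s['cy'])
a=load('scene')['color'];b=load('side')['color']
save(np.hstack([a[60:260,160:360].repeat(2,0).repeat(2,1),b[90:290,200:400].repeat(2,0).repeat(2,1)]),'s3.png')
E
```

```text
scene 252.45806101607 141.77541535372944
side 313.88493763927534 197.29059253524673
```

View pics/s3.png

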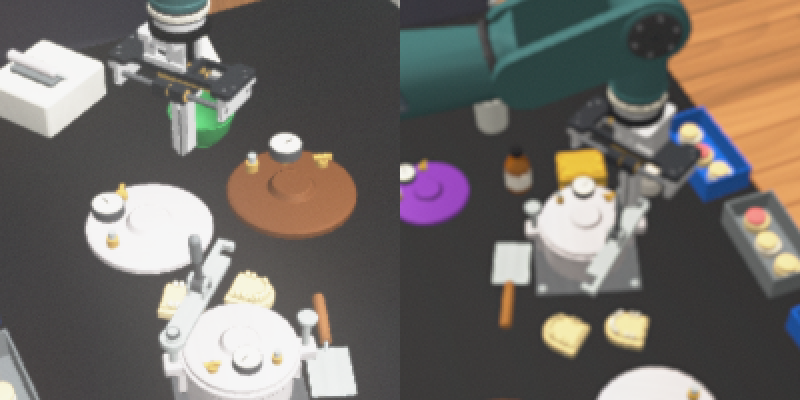

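The gripper hangs clear at (183,150) in the left crop. Its long side lies along the closing line, so the lever clears it. I'll descend behind the strap.

```bash

python3 -m crank '[[1,[-0.003,-0.007,0.02],[0,0,0]],[1,[0,0,0.03],[0,0,0]],[1,[0,0,0.03],[0,0,0]],[1,[0,0,0.03],[0,0,0]],[1,[0,0,0.03],[0,0,0]],[1,[0,0,0.025],[0,0,0]],[1,[0,0,0.01],[0,0,0]],[1,[0,0,0],[0,0,0]]]'
python3 -c "
from h import *
go(.567,-.091,.117,210)"
```

```text
time: 4.6
tool_pos: [0.5739, -0.0939, 0.1257]
ee_rot: [-3.141, 0.0, -2.62]
wrist_force: [-1.0, 0.3, 0.4]
width: 0.0007
finger_force: 0.0
t 4.6 pos [573.9 -93.9 125.7] rpy [-180.     0.  -150.1] q [-0.26  0.17  1.38  0.    1.59 -2.35] F [-1.   0.3  0.4]
shift mm [4.6 6.  8.7] turn [-0.   0.  -0.1]
```

```bash
cat > arc.py <<'E'
from h import *
import sys
# TCP path: fixed polar arm about hinge (r=155 along strap, 28.5 behind); tool yaw linear to the end
H=np.array([.655,.051]); psi0=np.radians(161.2)
o=robot.get_obs(); p=o['tool_pos'][:2].copy(); yaw=o['ee_rot'][2]%(2*np.pi)
d=p-H; al=np.arctan2(d[1],d[0])%(2*np.pi); r0=np.hypot(*d)
alE=psi0+np.arctan2(.0285,.155); rE=np.hypot(.155,.0285)
n=int(sys.argv[1]); print('al',np.degrees(al-alE).round(1),'r',r0,rE, 'z',o['tool_pos'][2],o['wrist_force'].round(1))
for k in range(1,n+1):
    f=k/n; a=al+(alE-al)*f; r=r0+(rE-r0)*min(1,3*f); q=H+r*np.array([np.cos(a),np.sin(a)])
    y2=yaw+(psi0-yaw)*f
    dp=q-p; print(k,'x',round(1e3*(dp@[np.cos(yaw_:= yaw+(psi0-yaw)*(k-1)/n),np.sin(yaw_)]),1),'y',round(1e3*(dp@[np.sin(yaw_),-np.cos(yaw_)]),1),'turn',round(np.degrees((yaw-psi0)/n),2)); p=q
E
python3 arc.py 20
```

```text
al 69.2 r 0.16604249975516835 0.15759838197138953 z 0.1257267232881018 [-1.   0.3  0.4]
1 x 3.8 y 9.3 turn 2.44
2 x 3.6 y 9.3 turn 2.44
3 x 3.3 y 9.3 turn 2.44
4 x 3.1 y 9.3 turn 2.44
5 x 2.9 y 9.3 turn 2.44
6 x 2.8 y 9.3 turn 2.44
7 x 2.9 y 9.1 turn 2.44
8 x 3.6 y 8.8 turn 2.44
9 x 3.4 y 8.9 turn 2.44
10 x 3.2 y 8.9 turn 2.44
11 x 3.1 y 9.0 turn 2.44
12 x 2.9 y 9.0 turn 2.44
13 x 2.8 y 9.1 turn 2.44
14 x 2.6 y 9.1 turn 2.44
15 x 2.4 y 9.2 turn 2.44
16 x 2.3 y 9.2 turn 2.44
17 x 2.1 y 9.3 turn 2.44
18 x 1.9 y 9.3 turn 2.44
19 x 1.8 y 9.3 turn 2.44
20 x 1.6 y 9.4 turn 2.44
```

```bash

python3 -m crank '[[1,[0.004,0.009,0.008],[0,0,2.4]],[1,[0.0035,0.0095,0],[0,0,2.4]],[1,[0.0035,0.0095,0],[0,0,2.4]],[1,[0.003,0.0095,0],[0,0,2.4]],[1,[0.003,0.0095,0],[0,0,2.4]],[1,[0.003,0.009,0],[0,0,2.4]],[1,[0.003,0.009,0],[0,0,2.4]],[1,[0.0035,0.009,0],[0,0,2.4]]]'
python3 arc.py 12
```

```text
time: 5.4
tool_pos: [0.5239, -0.0353, 0.1208]
ee_rot: [-3.139, 0.006, -2.957]
wrist_force: [-0.4, -0.3, -0.3]
width: 0.0006
finger_force: 0.0
al 41.7 r 0.1569989319022127 0.15759838197138953 z 0.12083683901506843 [-0.4 -0.3 -0.3]
1 x 3.6 y 8.8 turn 2.45
2 x 3.4 y 8.9 turn 2.45
3 x 3.2 y 9.0 turn 2.45
4 x 3.1 y 9.0 turn 2.45
5 x 2.8 y 9.2 turn 2.45
6 x 2.6 y 9.2 turn 2.45
7 x 2.5 y 9.2 turn 2.45
8 x 2.3 y 9.3 turn 2.45
9 x 2.1 y 9.3 turn 2.45
10 x 2.0 y 9.4 turn 2.45
11 x 1.8 y 9.4 turn 2.45
12 x 1.6 y 9.4 turn 2.45
```

```bash
cat > strap.py <<'E'
from h import *
H=np.array([.655,.051])
for n in('scene','side'):
    W=world(snap(n)).reshape(-1,3);W=W[np.isfinite(W[:,0])];z=W[:,2]
    d=W[:,:2]-H;r=np.hypot(*d.T);a=np.degrees(np.arctan2(d[:,1],d[:,0]))%360
    m=(z>.129)&(z<.1375)&(r>.03)&(r<.205)&(a>130)&(a<260)
    # strap = the densest 6deg-wide angular band
    h,_=np.histogram(a[m],bins=np.arange(130,261,2));h=np.convolve(h,np.ones(5),'same');c=131+2*h.argmax()
    q=d[m&(abs(a-c)<13)];_,(ang)=0,cv2.fitLine(q.astype(np.float32),cv2.DIST_HUBER,0,.01,.01).ravel()
    print(n,len(q),'peak',c,'line deg',np.degrees(np.arctan2(ang[1],ang[0]))%180+0,'rmax',np.hypot(*q.T).max(),'-> strap rad about',round(np.radians(c-161.2),2))
    m=(z>.15)&(z<.27)&(r<.25)&(a>140)&(a<235); m&=abs(W[:,2]-.2)<.07
E
python3 strap.py; python3 -c "
from h import *
s=snap('scene');save(s['color'][150:290,200:360].repeat(4,0).repeat(4,1),'s4.png')"
```

```text
scene 266 peak 221 line deg 44.188793 rmax 0.20092069356501302 -> strap rad about 1.04
side 133 peak 221 line deg 43.898605 rmax 0.20498623063038532 -> strap rad about 1.04
```

View pics/s4.png

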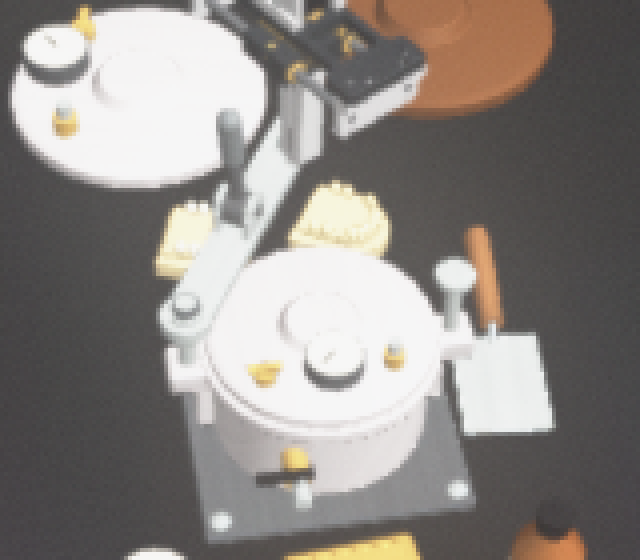

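The fingers have ended up on the lid side at (300,160) and the strap hasn't moved. They must have passed over it, so the real tip is higher than reported. I'll measure the tip.

```bash
python3 - <<'E'
from h import *
o=robot.get_obs();p=o['tool_pos'];print(p,o['ee_rot'])
s=snap('scene')
for n in('scene','side'):
    s=load(n);W=world(s); d=W-p
    m=(np.hypot(d[...,0],d[...,1])<.045)&(W[...,2]>.139)&(W[...,2]<.19)
    q=W[m]; print(n,len(q),'tip z quantiles',np.quantile(q[:,2],[0,.02,.1]).round(4) if len(q) else '')
    for lo in np.arange(.13,.2,.01):
        k=(np.hypot(d[...,0],d[...,1])<.05)&(W[...,2]>=lo)&(W[...,2]<lo+.01); 
        if k.sum(): print(lo.round(2),k.sum(),W[k].mean(0).round(4), (np.ptp(W[k],axis=0)*1e3).round(0))
    c=s['R']@p+s['t'];print('proj',s['fx']*c[0]/c[2]+s['cx'],s['fy']*c[1]/c[2]+s['cy'])
E
```

```text
[ 0.52361594 -0.03538082  0.12008175] [-3.13959012  0.00506813 -2.95338764]
scene 105 tip z quantiles [0.1391 0.1396 0.1501]
0.13 143 [ 0.5455 -0.044   0.1349] [48. 72. 10.]
0.14 6 [ 0.5339 -0.0477  0.1433] [34. 52. 10.]
0.15 13 [ 0.5294 -0.0307  0.1553] [22. 20.  9.]
0.16 28 [ 0.5309 -0.0302  0.1644] [21. 28.  9.]
0.17 27 [ 0.5286 -0.027   0.1755] [20. 26. 10.]
0.18 26 [ 0.5288 -0.0287  0.1842] [24. 22.  8.]
0.19 32 [ 0.5283 -0.029   0.1952] [23. 28. 10.]
0.2 27 [ 0.5293 -0.0279  0.206 ] [22. 26.  8.]
proj 274.9649378617864 195.70348230143932
side 61 tip z quantiles [0.1475 0.1481 0.1565]
0.13 102 [ 0.5331 -0.0571  0.1332] [74. 54.  8.]
0.14 3 [ 0.5123 -0.0365  0.1479] [3. 5. 1.]
0.15 10 [ 0.5201 -0.0425  0.1563] [21. 13.  6.]
0.16 17 [ 0.5169 -0.0401  0.1639] [22. 23.  8.]
0.17 18 [ 0.5178 -0.0423  0.1752] [20. 22. 10.]
0.18 13 [ 0.5143 -0.0401  0.186 ] [14. 23.  8.]
0.19 10 [ 0.5137 -0.0414  0.196 ] [ 8. 23.  9.]
0.2 9 [ 0.5147 -0.0417  0.2048] [16. 18.  9.]
proj 293.65116216846855 224.02161672577023
```

The real tip is about 28 mm above the reported TCP when the gripper is closed. I'll go back over the strap, lower further, and push again.

```bash

python3 -m crank '[[1,[-0.0035,-0.009,-0.01],[0,0,-2.4]],[1,[-0.004,-0.012,0],[0,0,-2.4]],[1,[-0.004,-0.012,0],[0,0,-2.4]],[1,[-0.004,-0.012,0],[0,0,-2.4]],[1,[-0.004,-0.012,0],[0,0,-2.4]],[1,[-0.004,-0.012,0],[0,0,-2.4]],[1,[0,0,0],[0,0,-2.4]],[1,[0,0,0],[0,0,0]]]'
python3 -c "
from h import *
go(.570,-.090,.089,208)"; python3 strap.py
```

```text
time: 6.4
tool_pos: [0.5652, -0.0954, 0.1277]
ee_rot: [-3.141, 0.001, -2.662]
wrist_force: [-1.0, 0.1, 0.3]
width: 0.0005
finger_force: 0.0
t 6.4 pos [565.2 -95.4 127.7] rpy [-1.799e+02  1.000e-01 -1.525e+02] q [-0.27  0.15  1.4  -0.    1.59 -2.32] F [-1.   0.1  0.3]
shift mm [-6.7  2.6 38.7] turn [-0.1  0.1 -0.5]
scene 286 peak 221 line deg 42.92629 rmax 0.20112587554181943 -> strap rad about 1.04
side 178 peak 221 line deg 47.196865 rmax 0.20460438692081645 -> strap rad about 1.04
```

```bash

python3 -m crank '[[1,[-0.003,0,0.018],[0,0,0]],[1,[-0.003,0,0.018],[0,0,0]],[1,[0,0,0.004],[0,0,0]],[1,[0,0,0],[0,0,0]],[1,[0,0,0],[0,0,0]]]'
cat > tip.py <<'E'
from h import *
p=robot.get_obs()['tool_pos'];print(p.round(4))
for n in('scene','side'):
    W=world(snap(n));d=W-p
    for lo in np.arange(.08,.2,.01):
        k=(np.hypot(d[...,0],d[...,1])<.03)&(W[...,2]>=lo)&(W[...,2]<lo+.01)
        if k.sum(): print(n,lo.round(2),k.sum(),W[k].mean(0).round(4),(np.ptp(W[k],axis=0)*1e3).round(0))
E
python3 tip.py; python3 arc.py 20
```

```text
time: 7.0
tool_pos: [0.5701, -0.0918, 0.088]
ee_rot: [-3.141, 0.001, -2.662]
wrist_force: [0.3, -0.9, -0.8]
width: 0.0005
finger_force: 0.0
[ 0.5701 -0.0918  0.088 ]
scene 0.11 8 [ 0.579  -0.087   0.1187] [ 8. 13.  4.]
scene 0.12 13 [ 0.5781 -0.0867  0.1262] [17. 20.  9.]
scene 0.13 23 [ 0.5789 -0.0852  0.1346] [18. 23. 10.]
scene 0.14 26 [ 0.5787 -0.0865  0.1449] [17. 24.  9.]
scene 0.15 17 [ 0.5787 -0.0872  0.1552] [14. 19.  9.]
scene 0.16 22 [ 0.5786 -0.0865  0.1649] [15. 23.  9.]
scene 0.17 27 [ 0.5748 -0.0852  0.1752] [27. 24.  9.]
scene 0.18 25 [ 0.5741 -0.0841  0.1848] [26. 21.  9.]
scene 0.19 6 [ 0.5731 -0.0772  0.1941] [6. 6. 5.]
side 0.11 5 [ 0.5606 -0.0919  0.1167] [ 6. 12.  5.]
side 0.12 10 [ 0.5647 -0.0979  0.1263] [23. 19.  6.]
side 0.13 15 [ 0.5645 -0.1     0.1342] [21. 23.  8.]
side 0.14 17 [ 0.5646 -0.0991  0.1449] [27. 18.  8.]
side 0.15 24 [ 0.5648 -0.0971  0.1545] [27. 24. 10.]
side 0.16 13 [ 0.5669 -0.0991  0.1652] [23. 20.  8.]
side 0.17 13 [ 0.5615 -0.0982  0.1735] [18. 19.  8.]
side 0.18 3 [ 0.5652 -0.1074  0.1862] [5. 3. 8.]
al 67.7 r 0.1660357449413548 0.15759838197138953 z 0.08836384190948937 [0.6 0.8 0.6]
1 x 3.8 y 9.1 turn 2.31
2 x 3.6 y 9.1 turn 2.31
3 x 3.4 y 9.1 turn 2.31
4 x 3.2 y 9.1 turn 2.31
5 x 3.0 y 9.1 turn 2.31
6 x 2.8 y 9.1 turn 2.31
7 x 3.0 y 8.9 turn 2.31
8 x 3.6 y 8.6 turn 2.31
9 x 3.4 y 8.7 turn 2.31
10 x 3.3 y 8.7 turn 2.31
11 x 3.1 y 8.8 turn 2.31
12 x 2.9 y 8.8 turn 2.31
13 x 2.8 y 8.9 turn 2.31
14 x 2.6 y 8.9 turn 2.31
15 x 2.4 y 9.0 turn 2.31
16 x 2.3 y 9.0 turn 2.31
17 x 2.1 y 9.1 turn 2.31
18 x 1.9 y 9.1 turn 2.31
19 x 1.8 y 9.1 turn 2.31
20 x 1.6 y 9.2 turn 2.31
```

The tip is now at about z 0.115, inside the strap's height and above the lid. Pushing.

```bash

python3 -m crank '[[1,[0.004,0.009,0],[0,0,2.3]],[1,[0.0035,0.009,0],[0,0,2.3]],[1,[0.0035,0.009,0],[0,0,2.3]],[1,[0.003,0.009,0],[0,0,2.3]],[1,[0.003,0.009,0],[0,0,2.3]],[1,[0.003,0.009,0],[0,0,2.3]],[1,[0.003,0.009,0],[0,0,2.3]]]'
python3 arc.py 12;python3 strap.py
```

```text
time: 7.8
tool_pos: [0.5264, -0.0422, 0.0882]
ee_rot: [-3.139, 0.001, -2.945]
wrist_force: [0.5, -2.1, 0.5]
width: 0.0001
finger_force: 1.1
al 44.3 r 0.15885919037983995 0.15759838197138953 z 0.0881875534664586 [ 0.5 -2.1  0.5]
1 x 3.7 y 9.5 turn 2.5
2 x 3.5 y 9.6 turn 2.5
3 x 3.3 y 9.7 turn 2.5
4 x 3.1 y 9.7 turn 2.5
5 x 3.2 y 9.7 turn 2.5
6 x 3.0 y 9.7 turn 2.5
7 x 2.7 y 9.8 turn 2.5
8 x 2.5 y 9.8 turn 2.5
9 x 2.3 y 9.9 turn 2.5
10 x 2.1 y 9.9 turn 2.5
11 x 1.9 y 10.0 turn 2.5
12 x 1.7 y 10.0 turn 2.5
scene 313 peak 203 line deg 24.183342 rmax 0.2001254520697512 -> strap rad about 0.73
side 124 peak 205 line deg 25.10295 rmax 0.20498181918421968 -> strap rad about 0.76
```

The strap is moving with the fingers and the force is about 2 N. Continuing.

```bash

python3 -m crank '[[1,[0.0035,0.0095,0],[0,0,2.5]],[1,[0.0035,0.0095,0],[0,0,2.5]],[1,[0.0035,0.0095,0],[0,0,2.5]],[1,[0.003,0.0095,0],[0,0,2.5]],[1,[0.003,0.0095,0],[0,0,2.5]],[1,[0.003,0.0095,0],[0,0,2.5]],[1,[0.0025,0.01,0],[0,0,2.5]],[1,[0.0025,0.0095,0],[0,0,2.5]]]'
python3 arc.py 6;python3 strap.py
```

```text
time: 8.7
tool_pos: [0.4998, 0.0329, 0.0881]
ee_rot: [-3.141, 0.004, 2.99]
wrist_force: [2.0, -2.6, 0.3]
width: 0.0006
finger_force: 0.9
al 15.0 r 0.15626929871273124 0.15759838197138953 z 0.08806805902880549 [ 2.  -2.6  0.3]
1 x 2.3 y 6.5 turn 1.68
2 x 2.2 y 6.5 turn 1.68
3 x 1.5 y 6.7 turn 1.68
4 x 1.4 y 6.7 turn 1.68
5 x 1.3 y 6.8 turn 1.68
6 x 1.2 y 6.8 turn 1.68
scene 377 peak 175 line deg 177.95465 rmax 0.19940827243114037 -> strap rad about 0.24
side 115 peak 179 line deg 177.13864 rmax 0.20406703902062803 -> strap rad about 0.31
```

```bash

python3 -m crank '[[1,[0.002,0.0065,0],[0,0,1.7]],[1,[0.002,0.0065,0],[0,0,1.7]],[1,[0.0015,0.0065,0],[0,0,1.7]],[1,[0.0015,0.0065,0],[0,0,1.7]],[1,[0.001,0.0065,0],[0,0,1.7]],[1,[0.001,0.005,0],[0,0,1.5]]]'
python3 arc.py 1
python3 -m crank '[[1,[0,0.003,0],[0,0,0]],[1,[0,0,0],[0,0,0]]]'
python3 arc.py 1;python3 strap.py
```

```text
time: 9.4
tool_pos: [0.4987, 0.0711, 0.0875]
ee_rot: [-3.141, 0.002, 2.817]
wrist_force: [1.0, -2.8, 1.0]
width: 0.0003
finger_force: 0.8
al 1.1 r 0.15758466455134587 0.15759838197138953 z 0.08754667201967989 [ 1.  -2.8  1. ]
1 x 0.6 y 2.9 turn 0.19
time: 9.6
tool_pos: [0.4992, 0.0738, 0.0875]
ee_rot: [-3.14, 0.001, 2.818]
wrist_force: [-0.4, -3.7, 1.9]
width: 0.0
finger_force: 1.7
al 0.1 r 0.1574561845832374 0.15759838197138953 z 0.08749694145364248 [-0.4 -3.7  1.9]
1 x 0.2 y 0.1 turn 0.25
scene 372 peak 157 line deg 162.3139 rmax 0.2003509298130805 -> strap rad about -0.07
side 128 peak 167 line deg 163.03001 rmax 0.2022507330692335 -> strap rad about 0.1
```

```bash

for i in 1 2; do python3 -m crank '[[1,[0,0.0025,0],[0,0,0]],[1,[0,0,0],[0,0,0]]]'; done
```

```text
time: 9.9
tool_pos: [0.4991, 0.0737, 0.0875]
ee_rot: [-3.135, 0.001, 2.816]
wrist_force: [-3.3, -9.9, 4.9]
width: 0.0006
finger_force: 5.2
time: 10.1
tool_pos: [0.4991, 0.0736, 0.0876]
ee_rot: [-3.13, 0.001, 2.815]
wrist_force: [-5.2, -15.3, 5.6]
width: 0.0004
finger_force: 8.2
```

The end stop is reached: the force rises to 16 N with no movement. I'll back off, lift, and check.

```bash

python3 -m crank '[[1,[0,-0.015,0],[0,0,0]],[1,[0,-0.015,0],[0,0,0]],[1,[0,0,-0.035],[0,0,0]],[1,[0,0,-0.04],[0,0,0]],[1,[0,0,-0.04],[0,0,0]],[1,[0,0,-0.04],[0,0,0]],[1,[0,0,-0.04],[0,0,0]],[1,[0,0,0],[0,0,0]]]'
python3 strap.py
python3 - <<'E'
from h import *
b=snap('side');a=snap('scene')
H=np.array([.655,.051]);e=np.array([np.cos(np.radians(161.2)),np.sin(np.radians(161.2))]);f=np.array([e[1],-e[0]])
for n,s in(('scene',a),('side',b)):
    W=world(s).reshape(-1,3);d=W[:,:2]-H;u=d@e;v=d@f
    for lo in np.arange(.15,.28,.01):
        k=(u>.03)&(u<.135)&(abs(v)<.03)&(W[:,2]>=lo)&(W[:,2]<lo+.01)
        if k.sum(): print(n,lo.round(2),k.sum(),'u %.3f v %.3f'%(u[k].mean(),v[k].mean()),'u range',u[k].min().round(3),u[k].max().round(3))
save(np.hstack([cv2.resize(a['color'][170:290,230:350],(400,400),interpolation=cv2.INTER_CUBIC),cv2.resize(b['color'][165:265,235:335],(400,400),interpolation=cv2.INTER_CUBIC)]),'s5.png')
E
```

```text
time: 10.9
tool_pos: [0.4931, 0.0512, 0.2888]
ee_rot: [3.136, 0.011, 2.817]
wrist_force: [0.4, -0.1, 0.2]
width: 0.0003
finger_force: 0.0
scene 357 peak 157 line deg 161.15063 rmax 0.20017413527103717 -> strap rad about -0.07
side 232 peak 161 line deg 164.7195 rmax 0.20220909046958158 -> strap rad about -0.0
scene 0.15 47 u 0.086 v 0.007 u range 0.074 0.102
scene 0.16 46 u 0.087 v 0.007 u range 0.077 0.097
scene 0.17 12 u 0.086 v 0.003 u range 0.08 0.09
scene 0.18 9 u 0.083 v 0.005 u range 0.079 0.088
scene 0.19 14 u 0.082 v 0.006 u range 0.077 0.088
scene 0.2 11 u 0.078 v 0.006 u range 0.071 0.086
scene 0.21 18 u 0.080 v 0.007 u range 0.071 0.087
scene 0.22 19 u 0.076 v 0.007 u range 0.069 0.086
scene 0.23 21 u 0.076 v 0.006 u range 0.068 0.084
scene 0.24 29 u 0.074 v 0.004 u range 0.066 0.081
scene 0.25 7 u 0.075 v 0.003 u range 0.07 0.081
side 0.15 34 u 0.093 v -0.006 u range 0.078 0.106
side 0.16 25 u 0.092 v -0.007 u range 0.08 0.101
side 0.17 7 u 0.089 v -0.007 u range 0.086 0.093
side 0.18 9 u 0.088 v -0.004 u range 0.083 0.093
side 0.19 5 u 0.086 v -0.005 u range 0.083 0.09
side 0.2 8 u 0.085 v -0.007 u range 0.08 0.093
side 0.21 9 u 0.082 v -0.008 u range 0.076 0.09
side 0.22 15 u 0.084 v -0.008 u range 0.073 0.09
side 0.23 10 u 0.080 v -0.008 u range 0.073 0.087
side 0.24 14 u 0.079 v -0.006 u range 0.073 0.087
side 0.25 6 u 0.080 v -0.005 u range 0.077 0.083
```

View pics/s5.png

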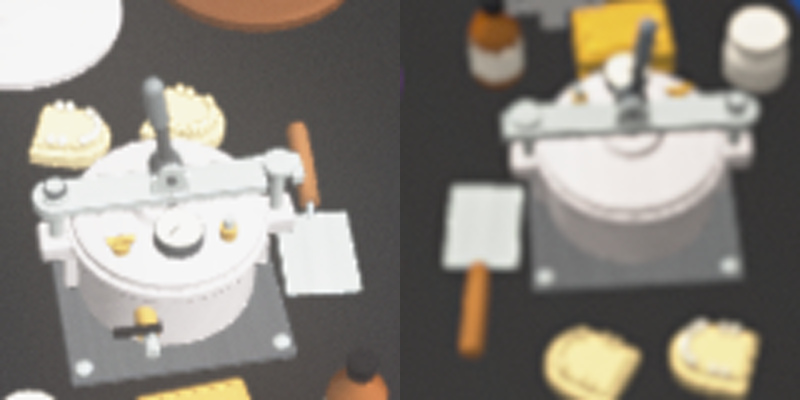

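The strap is home round the keeper (285,165 in the left view), and the lever leans slightly towards the hinge. Now I'll go over the lever and down on its hinge side.

```bash

python3 -c "
from h import *
go(.6152,.0645,.289,161.2)"
```

```text
t 11.1 pos [490.1  51.1 280.1] rpy [-180.    -0.2  161.4] q [-0.01 -0.04  1.3   0.    1.88 -1.26] F [-0.2  0.1 -0.1]
shift mm [-114.2   52.6   -9.3] turn [-0.  -0.2  0.2]
```

```bash

python3 -m crank '[[1,[-0.023,0.0105,-0.005],[0,0,0]],[1,[-0.023,0.0105,0],[0,0,0]],[1,[-0.023,0.0105,0],[0,0,0]],[1,[-0.023,0.0105,0],[0,0,0]],[1,[-0.022,0.0105,0],[0,0,0]],[1,[0,0,0],[0,0,0]]]'
python3 -m crank '[[1,[0,0,0.025],[0,0,0]],[1,[0,0,0.03],[0,0,0]],[1,[0,0,0.025],[0,0,0]],[1,[0,0,0.007],[0,0,0]],[1,[0,0,0],[0,0,0]],[1,[0,0,0],[0,0,0]]]'
python3 -c "
from h import *
go(.6152,.0645,.197,161.2)"; python3 tip.py
```

```text
time: 11.7
tool_pos: [0.6164, 0.0646, 0.2819]
ee_rot: [-3.14, -0.007, 2.817]
wrist_force: [-0.4, 0.3, -1.4]
width: 0.0008
finger_force: 0.0
time: 12.3
tool_pos: [0.6156, 0.0644, 0.2013]
ee_rot: [3.141, 0.001, 2.817]
wrist_force: [-0.8, -0.1, 0.1]
width: 0.0006
finger_force: 0.0
t 12.3 pos [615.6  64.4 201.3] rpy [1.800e+02 1.000e-01 1.614e+02] q [ 0.01  0.24  1.16  0.    1.75 -1.23] F [-0.8 -0.1  0.1]
shift mm [ 0.4 -0.1  4.3] turn [0.  0.1 0.2]
[0.6156 0.0644 0.2013]
scene 0.1 123 [0.6219 0.0758 0.1058] [48. 36. 10.]
scene 0.11 11 [0.6004 0.0826 0.1119] [24. 14.  4.]
scene 0.12 33 [0.621  0.078  0.1265] [46. 29.  9.]
scene 0.13 204 [0.6167 0.0665 0.1349] [58. 47.  9.]
scene 0.14 1 [0.6369 0.0548 0.1412] [0. 0. 0.]
side 0.09 3 [0.6234 0.0485 0.0978] [38. 11.  4.]
side 0.1 74 [0.6122 0.0502 0.1042] [56. 30.  9.]
side 0.11 4 [0.6067 0.0535 0.113 ] [34. 12.  8.]
side 0.12 42 [0.6126 0.0567 0.1276] [54. 40.  9.]
side 0.13 93 [0.6136 0.062  0.1339] [58. 49.  9.]
```

```bash

python3 -m crank '[[1,[0.012,0,0.003],[0,0,0]],[1,[0.012,0,0],[0,0,0]],[1,[0.009,0,0],[0,0,0]],[1,[0.009,0,0],[0,0,0]],[1,[0.009,0,0],[0,0,0]],[1,[0.009,0,0.002],[0,0,0]],[1,[0.009,0,0.003],[0,0,0]],[1,[0,0,0],[0,0,0]]]'
cat > lev.py <<'E'
from h import *
b=snap('side');a=snap('scene')
H=np.array([.655,.051]);e=np.array([np.cos(np.radians(161.2)),np.sin(np.radians(161.2))]);f=np.array([e[1],-e[0]])
p=robot.get_obs();print('tip u,v',(p['tool_pos'][:2]-H)@e,(p['tool_pos'][:2]-H)@f,'z',p['tool_pos'][2]+.028,p['wrist_force'].round(1))
for n,s in(('scene',a),('side',b)):
    W=world(s).reshape(-1,3);C=s['color'].reshape(-1,3).astype(int).mean(1);d=W[:,:2]-H;u=d@e;v=d@f
    k=(u>.1)&(u<.21)&(abs(v)<.02)&(W[:,2]>.143)&(W[:,2]<.26)&(C<140)
    print(n,k.sum(),'angles(lever rad)',np.quantile(np.arctan2(u[k]-.092,W[k,2]-.152)+.25,[.25,.5,.75]).round(2) if k.sum() else '')
E
python3 lev.py
```

```text
time: 13.2
tool_pos: [0.5484, 0.0872, 0.1914]
ee_rot: [-3.142, -0.002, 2.818]
wrist_force: [0.7, -0.0, 1.4]
width: 0.0002
finger_force: 0.6
tip u,v 0.11190820067412213 -0.0002193501365724095 z 0.2189942922401623 [ 0.1 -0.1  0.3]
scene 48 angles(lever rad) [0.62 0.66 0.69]
side 84 angles(lever rad) [0.69 0.76 0.83]
```

The lever is following, now at about 0.7. Continuing over and down.

```bash

python3 -m crank '[[1,[0.008,0,0.004],[0,0,0]],[1,[0.008,0,0.0045],[0,0,0]],[1,[0.007,0,0.006],[0,0,0]],[1,[0.0065,0,0.0065],[0,0,0]],[1,[0.005,0,0.0075],[0,0,0]],[1,[0.005,0,0.008],[0,0,0]],[1,[0.003,0,0.0085],[0,0,0]],[1,[0.0025,0,0.0085],[0,0,0]]]'
python3 -m crank '[[1,[0,0,0.003],[0,0,0]],[1,[0,0,0],[0,0,0]]]'
python3 lev.py
```

```text
time: 14.1
tool_pos: [0.5081, 0.1009, 0.1393]
ee_rot: [3.141, 0.002, 2.817]
wrist_force: [-1.8, -3.2, 40.7]
width: 0.0008
finger_force: 21.3
time: 14.3
tool_pos: [0.5083, 0.1008, 0.14]
ee_rot: [3.14, 0.004, 2.817]
wrist_force: [-2.4, -1.8, 17.2]
width: 0.0002
finger_force: 8.8
tip u,v 0.1549533310007421 -0.0001072148958696075 z 0.16797700911587823 [-2.3 -2.1 19. ]
scene 7 angles(lever rad) [1.52 1.57 1.64]
side 85 angles(lever rad) [1.57 1.65 1.71]
```

```bash

python3 -m crank '[[1,[0,0,0.003],[0,0,0]],[1,[0,0,0],[0,0,0]]]'
python3 -m crank '[[1,[0,0,0.003],[0,0,0]],[1,[0,0,0],[0,0,0]]]'
```

```text
time: 14.6
tool_pos: [0.5084, 0.1009, 0.1397]
ee_rot: [3.139, 0.006, 2.817]
wrist_force: [-6.6, -2.4, 27.1]
width: 0.0011
finger_force: 13.1
time: 14.8
tool_pos: [0.5086, 0.1009, 0.1394]
ee_rot: [3.139, 0.008, 2.817]
wrist_force: [-9.7, -2.8, 35.6]
width: 0.0007
finger_force: 17.6
```

The lever is on its stop: 36 N and only 0.3 mm of movement. I'll lift clear and check.

```bash

python3 -m crank '[[1,[0,0,-0.015],[0,0,0]],[1,[0,0,-0.03],[0,0,0]],[1,[0,0,-0.03],[0,0,0]],[1,[0,0,-0.035],[0,0,0]],[1,[0,0,-0.035],[0,0,0]],[1,[0,0,-0.035],[0,0,0]],[1,[0,0,0],[0,0,0]],[1,[0,0,0],[0,0,0]]]'
python3 lev.py; python3 strap.py
python3 - <<'E'
from h import *
b=load('side');a=load('scene')
save(np.hstack([cv2.resize(a['color'][170:290,230:350],(400,400),interpolation=cv2.INTER_CUBIC),cv2.resize(b['color'][165:265,235:335],(400,400),interpolation=cv2.INTER_CUBIC)]),'s6.png')
E
```

```text
time: 15.6
tool_pos: [0.5071, 0.1011, 0.3085]
ee_rot: [-3.141, -0.002, 2.817]
wrist_force: [-0.7, -0.7, -0.4]
width: 0.0005
finger_force: 0.0
tip u,v 0.15662779253856265 -0.000578460874515195 z 0.3346264934120841 [ 0.1 -0.  -0.1]
scene 14 angles(lever rad) [1.59 1.6  1.67]
side 86 angles(lever rad) [1.64 1.67 1.7 ]
scene 324 peak 159 line deg 159.55644 rmax 0.20122138338412268 -> strap rad about -0.04
side 213 peak 163 line deg 165.03926 rmax 0.20217408346586524 -> strap rad about 0.03
```

View pics/s6.png

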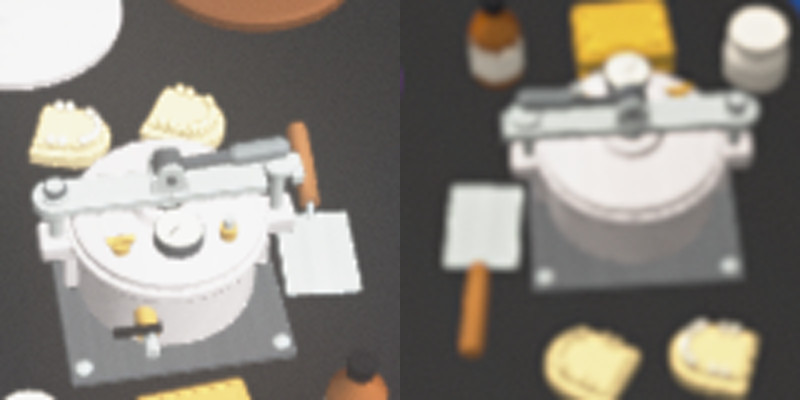

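The lever lies flat along the strap (230,155 left), the strap is still round the keeper, and nothing else has moved. Handing in.

```bash
python3 -c "
from bench import robot
print(robot.close_job())"
```

```text
the job is handed in; nothing more can be done
None
```

The strap is home round the keeper stud and the cam lever is down on its stop; the lid and the things in view round the pot look unmoved, and the job is handed in (verdict not shown).

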